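Release a cigar tube from the feeder with its two-button stop

ROBOT

A 6-joint arm with a two-finger parallel gripper is mounted at the origin on the work surface. World frame = base frame: x ahead of the robot, y to its left, z up, the work surface at z = 0. Lengths are in m, angles in rad, forces in N, time in s.
With the tool pointing down it reaches from about 0.35 to 0.975 m from the base axis. Payload 4.9 kg.
Tool frame: the origin (TCP) lies at the very end of the fingers, on their centre line; the grasp point (between the pads) lies 19 mm behind it; x points along the fingers, z is the direction in which the jaws open and shut, and the axes are right-handed (so a half turn about x gives the same grasp; the last joint's range is limited). The gripper opens to 85 mm and grips with 20 to 120 N. Pads are 22 mm wide; open, the fingers measure 114 mm over their backs; the gripper's body (76 mm by 85 mm) begins 54 mm behind the grasp point. The pads swing forward as they close: fully open they stand 13 mm farther back than shut.
Start: joints at [-1.404, 0.053, 1.613, -0, 1.476, -0.119], TCP at [0.176, -0.6, 0.231] pointing down, gripper open.
Joint ranges: [-3.01, 3.01], [-1.01, 2.22], [0.06, 2.58], [-1.02, 4.17], [0.09, 2.62], [-3.14, 3.14]. Speed limits (rad/s): [2.57, 2.57, 3.14, 3.14, 3.14, 3.14].

INTERFACE

Orientations are given as a rotation vector (axis times angle).
In Python, from station import ctrl, imaging gives the robot as it stands. The module is installed in compiled form; this text tells all that it offers.
- The arm moves only by the shell command python3 -m jog 'ROWS' [FORCE]. ROWS is JSON, a list that holds one entry, the list of rows, each a list of 5 numbers: the shift along the tool's x, y, z in m, then the turn about the tool's x in rad, then the closure, from -1 (fully open) to 1 (shut). A call has 1 to 12 rows; each row is the pose to reach, as a shift and turn from the pose measured when the call began, along the tool's axes at that moment; what a row does not reach only later rows make up. A row lasts 1/10 s, in which the tool goes at most 50 mm and 8.59 degrees, less where a joint would pass 70% of its speed; a pose out of reach is approached as far as the arm can. A call with a gripper value outside its range is refused whole. The fingers move at their own pace and stop on an object; FORCE is the grip in N (left out, the last holds). Time passes only in rows, so rows that repeat a pose let the fingers close. It gives the time, the measured TCP pose, the force and the opening at its end, in the units of the state.
- ctrl.get_obs(): the state, without advancing time (a new reading comes with each control period).
- imaging.get_image(name): name is "scene" or "side" or "wrist"; returns a dict with "color" (400x640x3 uint8, red, green, blue), "intrinsics" (3x3 intrinsics, pixels), "R" (3x3) and "t" (3): a world point X has camera coordinates R X + t. Camera axes: x right, y down, z forward; pixel columns grow to the right and rows downward; lengths in m; the calibration is good to about 2 mm. A picture is of the moment at which its call begins. There is no depth.
- ctrl.finish_job(): hands the job in, once; it reports no verdict.
The state is a dict: "t": time; "q": joint angles; "dq": joint speeds; "effort": joint torques, N m; "tool_pos": TCP position; "tool_rot": TCP orientation; "contact_force": force on the tool from outside, world axes, zero at the start; "wrist_torque": the same for the moment, N m; "opening": finger opening in m.
Only numpy, scipy, OpenCV 4.12 (cv2) and the standard library are available. Lean on these libraries where they do the work, as an engineer would, in place of code of your own. Each camera call takes 0.05 s, during which the arm holds its last target.

TASK

On the wooden tube feeder, press the two round stop buttons down together, one under each fingertip, and keep both down until the aluminium cigar tube has rolled down the lane and lies still in the tray at the low end. Then let both buttons come back up and move clear. Never push one button down on its own, do not touch, lift or carry the tube, and leave the glue pot, the mould and the cedar box where they are.

Things in the scene. Friction and masses are not known exactly. Their poses are not given: they have to be found in the camera images.
- feeder: Wooden feeder fixed to the bench. Origin on the bench surface midway between the buttons, z up. Console 60 mm (x) by 124 mm (y), top at 50 mm, centred on the origin, carries a button 32 mm either side along y. Behind it, x from 36 to 174 mm, a lane slopes down 7 degrees towards -y into a tray; both lie between y = +120 mm (high end, 76 mm above the bench) and -164 mm.
- stop_left_top (a point): Centre of the flat top of the left button (feeder +y side), a plain steel cap 24 mm in diameter. It stands 66 mm above the bench at rest, 16 mm proud of the console; the point moves with the button. The two button centres are 64 mm apart along the feeder's y.
- stop_right_top (a point): Centre of the flat top of the right button (feeder -y side), the same as the left one.
- stop_left (a joint): Travel of the left button in m: 0 up, 0.010 fully down. Goes straight down; 1.2 N to start, 4 N fully down (twice that for both), springs back. It draws down one of the two steel stop bars across the lane, which stands 7 mm above the lane floor at rest and is out of the way beyond 7 mm of travel. Either bar alone holds the tube back.
- stop_right (a joint): The same for the right button, which works the other stop bar.
- tube_center (a point): Centre of the closed aluminium cigar tube, 20 mm in diameter, 120 mm long, about 40 g, loose, lying across the lane (along the feeder's x) behind the stop bars. With both bars down it rolls by itself towards the feeder's -y and is lying in the tray after about 1 s.
- tube: The same tube; its origin is also its centre and its axes turn as it rolls.
- tray (a point): Point on the middle of the floor of the tray at the low end of the lane, 14 mm above the bench; axes as the feeder's. The tray is 126 mm along x and 70 mm along y inside, with walls 46 mm above the bench; its floor slopes gently so that the tube settles against the end wall.
- glue_pot: Loose open white plastic pot, 66 mm across, 62 mm high, origin at the centre of its underside; stands some 160 mm from the feeder's origin on its +y side. Leave alone.
- mould: Loose dark wooden mould half with grooves, 110 x 130 x 22 mm, origin at the centre of its underside; lies on the feeder's -y side. Leave alone.
- cedar_box: Loose closed cedar box, 100 x 140 x 44 mm, origin at the centre of its underside; stands beyond the high end of the lane. Leave alone.
There are look-alikes about, which are no part of the job. Of the things like the tube, leave any that is purple or red; of the rest the smaller one is meant.

How it is judged:
By the outcome, as a careful person would: the job done as asked, in the order asked, and still so for the second after the job is handed in, with the robot touching nothing.
It also fails if it takes over 32 s, if anything falls off the work surface, if the arm or the gripper's body presses on something with over 40 N, if the wrist force passes 120 N, or if a joint passes its speed limit or range.

## Working session

There is one attempt and no reset: what is moved stays moved. The work goes in short steps, Python scripts to look and compute and a shell command to move; the robot and the scene stay as the last step left them, time stands still between calls to the robot, and variables do not carry over. Pictures are saved under pics/ and viewed, and the job is handed in when it is done.

```bash
mkdir -p pics; python3 - <<'E'
from station import ctrl, imaging
import cv2, numpy as np
print(ctrl.get_obs())
for n in ("scene","side","wrist"):
    d=imaging.get_image(n); cv2.imwrite(f"pics/{n}0.png",d["color"][:,:,::-1]); np.savez(f"pics/{n}0.npz",**d)
    print(n,d["intrinsics"].tolist(),(-d["R"].T@d["t"]).round(3),d["R"][2].round(3))
E
```

```text
{'t': 0.0, 'q': array([-1.40399754e+00,  5.33390269e-02,  1.61429610e+00, -8.43857863e-06,
        1.47596888e+00, -1.18993465e-01]), 'dq': array([-0.00139584,  0.00044675, -0.00073862, -0.00143503,  0.00041562,
       -0.00181894]), 'effort': array([-1.15609495e-03, -3.93679726e+01, -3.70177209e+01, -1.06359878e-04,
        7.06827952e-03,  3.45494743e-05]), 'tool_pos': array([ 0.17609768, -0.59903729,  0.2300728 ]), 'tool_rot': array([ 0.99749755,  1.33245008, -0.99519995]), 'contact_force': array([-0.08957118,  1.31355253,  0.20751542]), 'wrist_torque': array([0.01223422, 0.05116482, 0.03308334]), 'opening': 0.08533231928840695}
scene [[452.1962478403237, 0.0, 319.1475140074207], [0.0, 452.1962478403237, 203.7276670331131], [0.0, 0.0, 1.0]] [1.047 0.24  0.897] [-0.505 -0.177 -0.845]
side [[514.190816387314, 0.0, 310.4681756601872], [0.0, 514.190816387314, 202.62148216176433], [0.0, 0.0, 1.0]] [0.15  1.063 0.743] [ 0.325 -0.779 -0.537]
wrist [[352.8424865510301, 0.0, 320.3540804741597], [0.0, 352.8424865510301, 201.70907466291825], [0.0, 0.0, 1.0]] [ 0.247 -0.578  0.375] [-0.278 -0.079 -0.957]
```

View pics/scene0.png

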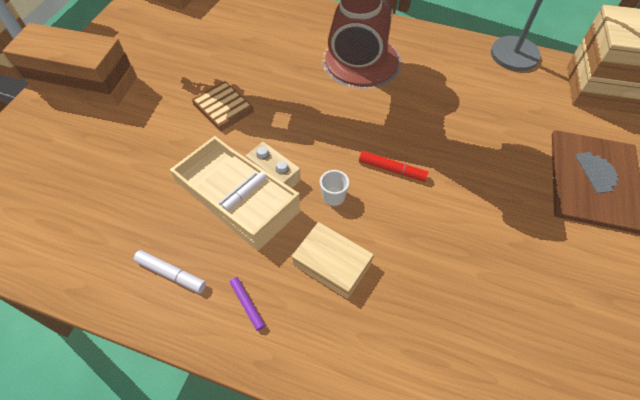

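View pics/side0.png

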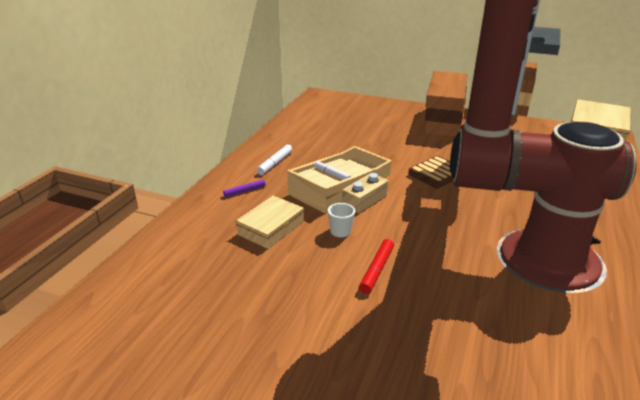

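View pics/wrist0.png

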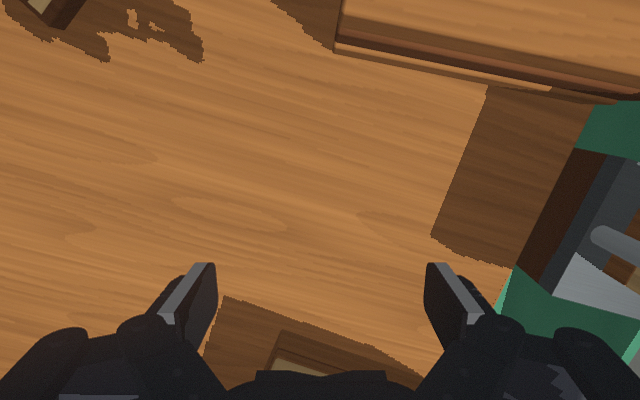

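The scene view shows the feeder at about (235,190), with grey buttons at about (263,152) and (282,167). In the side view the buttons are near (358,187) and (373,178). The wrist view shows only bench and fingers. Next I'll segment the caps.

```bash
python3 - <<'E'
import cv2, numpy as np
for n,(x0,y0,x1,y1) in (("scene",(230,130,310,200)),("side",(330,160,400,220))):
    im=cv2.imread(f"pics/{n}0.png"); c=im[y0:y1,x0:x1]
    cv2.imwrite(f"pics/{n}_z.png",cv2.resize(c,None,fx=8,fy=8,interpolation=cv2.INTER_NEAREST)[:600,:800])
    hsv=cv2.cvtColor(c,cv2.COLOR_BGR2HSV)
    for vmin in (0,150,170):
        m=((hsv[...,1]<50)&(hsv[...,2]>vmin)).astype(np.uint8)
        k,l,s,ce=cv2.connectedComponentsWithStats(m)
        print(n,vmin,[(s[i].tolist(),(ce[i]+[x0,y0]).round(1).tolist()) for i in range(1,k) if s[i,4]>15])
E
```

```text
scene 0 [([27, 16, 12, 13, 122], [262.0, 152.2]), ([46, 31, 12, 13, 127], [281.4, 166.9]), ([0, 42, 37, 28, 489], [247.2, 185.7])]
scene 150 [([27, 16, 11, 9, 77], [261.7, 150.2]), ([46, 31, 12, 9, 78], [281.1, 164.8]), ([0, 42, 37, 28, 466], [247.5, 185.5])]
scene 170 [([27, 16, 11, 9, 69], [261.7, 149.9]), ([46, 31, 12, 8, 73], [281.2, 164.6]), ([0, 42, 36, 28, 349], [246.4, 185.2])]
side 0 [([0, 6, 20, 14, 149], [338.2, 173.1]), ([38, 13, 10, 10, 82], [372.7, 177.3]), ([23, 22, 10, 10, 81], [357.5, 186.3]), ([0, 43, 26, 17, 392], [341.6, 211.4])]
side 150 [([0, 6, 20, 13, 97], [339.2, 172.1]), ([39, 13, 9, 5, 40], [373.1, 175.0]), ([24, 22, 9, 6, 40], [357.9, 184.0]), ([0, 43, 26, 16, 172], [341.7, 210.9])]
side 170 [([0, 6, 20, 12, 83], [339.2, 171.7]), ([39, 13, 9, 5, 35], [373.1, 174.7]), ([24, 22, 9, 4, 32], [357.8, 183.6]), ([0, 43, 26, 16, 127], [342.1, 210.4])]
```

```bash
cat > h.py <<'E'
import numpy as np
def ray(d,uv):
    K,R,t=d["intrinsics"],d["R"],d["t"]; return -R.T@t, R.T@np.linalg.inv(K)@np.array([uv[0],uv[1],1.])
def plane(d,uv,z):
    c,v=ray(d,uv); return c+v*(z-c[2])/v[2]
def tri(a,b):
    A=[];B=[]
    for d,uv in (a,b):
        c,v=ray(d,uv); v=v/np.linalg.norm(v); P=np.eye(3)-np.outer(v,v); A.append(P);B.append(P@c)
    return np.linalg.lstsq(np.vstack(A),np.hstack(B),rcond=None)[0]
E
python3 - <<'E'
from h import *
from scipy.spatial.transform import Rotation as Ro
s=np.load("pics/scene0.npz"); d=np.load("pics/side0.npz")
# scene: tube on near side of feeder(+x), glue pot on +y side
L=((281.2,164.7),(357.9,183.8)); R_=((261.7,150),(373.1,174.8))
for p in (L,R_): print(plane(s,p[0],.066).round(4),plane(d,p[1],.066).round(4),tri((s,p[0]),(d,p[1])).round(4))
l=plane(s,L[0],.066);r=plane(s,R_[0],.066);l2=plane(d,L[1],.066);r2=plane(d,R_[1],.066)
for a,b in ((l,r),(l2,r2)):
  v=a-b; print(np.linalg.norm(v),np.degrees(np.arctan2(v[1],v[0])),(a+b)/2)
from station import ctrl
o=ctrl.get_obs(); M=Ro.from_rotvec(o["tool_rot"]).as_matrix(); print(M.round(3))
E
```

```text
[ 0.481  -0.0513  0.066 ] [ 0.4802 -0.0501  0.066 ] [ 0.4806 -0.0515  0.0652]
[ 0.4568 -0.1108  0.066 ] [ 0.4571 -0.1105  0.066 ] [ 0.457  -0.1106  0.0661]
0.06421119333901482 67.83025998365892 [ 0.46890882 -0.08102995  0.066     ]
0.0646581512144109 69.04772127640193 [ 0.46866119 -0.0803122   0.066     ]
[[-0.     0.959  0.282]
 [ 0.002  0.282 -0.959]
 [-1.     0.    -0.002]]
```

Two views agree: the buttons are 64 mm apart at z 66 mm, the midpoint is at (0.469,-0.081), and feeder y points along about 68.4°. I'll move above it, turning +0.663 about tool x.

```bash
python3 -m jog '[[[0.01,0.035,-0.034,0.06,-0.2],[0.015,0.071,-0.069,0.12,-0.2],[0.02,0.107,-0.104,0.2,-0.2],[0.03,0.142,-0.138,0.28,-0.2],[0.04,0.178,-0.173,0.36,-0.2],[0.05,0.214,-0.207,0.44,-0.2],[0.06,0.249,-0.242,0.52,-0.2],[0.07,0.285,-0.276,0.6,-0.2],[0.07,0.32,-0.311,0.663,-0.2],[0.07,0.356,-0.345,0.663,-0.2],[0.07,0.391,-0.38,0.663,-0.2],[0.07,0.427,-0.414,0.663,-0.2]]]'
cat > look.py <<'E'
import sys,cv2
from station import ctrl, imaging
from h import *
from scipy.spatial.transform import Rotation as Ro
o=ctrl.get_obs(); M=Ro.from_rotvec(o["tool_rot"]).as_matrix(); print(M.round(3).tolist(),o["tool_pos"].round(4),o["opening"],o["contact_force"].round(2),o["q"].round(2),o["t"])
a=np.radians(68.4); T=np.array([.4688,-.0807,.15]); print("shift tool axes to mid z.15",(M.T@(T-o["tool_pos"])).round(4),"tool z yaw",np.degrees(np.arctan2(M[1,2],M[0,2])))
for n in sys.argv[2:]:
    d=imaging.get_image(n); cv2.imwrite(f"pics/{n}{sys.argv[1]}.png",d["color"][:,:,::-1]); np.savez(f"pics/{n}{sys.argv[1]}.npz",**d)
E
python3 look.py 1 wrist side
```

```text
t: 1.35
tool_pos: [0.4686, -0.0809, 0.161]
tool_rot: [1.482, 1.008, -1.481]
contact_force: [1.1, -0.8, 0.3]
opening: 0.0513
[[0.0, 0.93, -0.368], [0.001, -0.368, -0.93], [-1.0, -0.0, -0.001]] [ 0.4686 -0.0809  0.161 ] 0.051272063635508784 [ 1.13 -0.79  0.34] [-0.33 -0.26  2.02  0.    1.38  1.62] 1.35
shift tool axes to mid z.15 [ 0.011   0.0001 -0.0002] tool z yaw -111.60312075380092
```

View pics/wrist1.png

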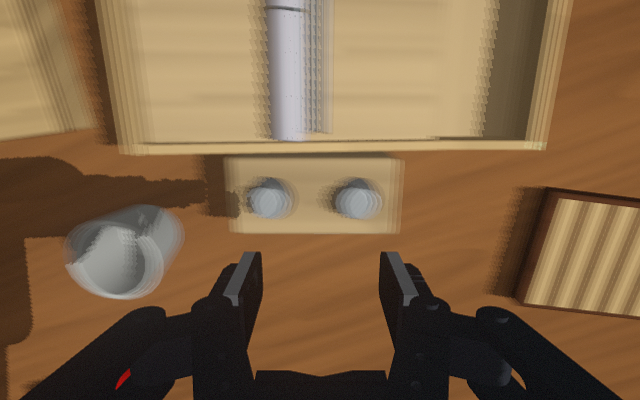

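View pics/side1.png

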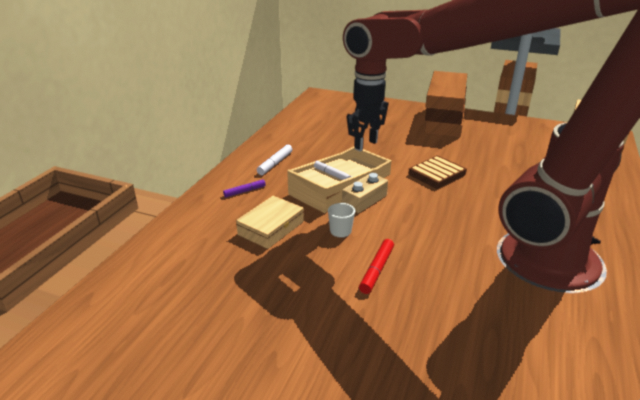

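The wrist view is blurred by motion. The buttons lie at about (270,200) and (358,200), between the fingers. I'll retake it now the arm is still.

```bash
python3 look.py 2 wrist; python3 - <<'E'
import cv2; from h import *
im=cv2.imread("pics/wrist2.png"); d=np.load("pics/wrist2.npz")
cv2.imwrite("pics/wrist2z.png",cv2.resize(im[140:320,200:440],None,fx=3.3,fy=3.3))
h=cv2.cvtColor(im[170:240,235:400],cv2.COLOR_BGR2HSV)
for v in (0,165,180):
  m=((h[...,1]<50)&(h[...,2]>v)).astype(np.uint8)
  k,l,s,ce=cv2.connectedComponentsWithStats(m)
  for i in range(1,k):
    if s[i,4]>80: c=ce[i]+[235,170]; print(v,s[i],c.round(1),plane(d,c,.066).round(4))
# project expected points
from station import ctrl
tp=ctrl.get_obs()["tool_pos"]
for off in (-.032,0,.032):
  for z in (.066,.161): 
    X=np.array([tp[0]+off*.368,tp[1]+off*.93,z]); c=d["intrinsics"]@(d["R"]@X+d["t"]); print(off,z,(c[:2]/c[2]).round(1))
E
```

```text
[[0.0, 0.933, -0.361], [0.003, -0.361, -0.933], [-1.0, -0.001, -0.003]] [ 0.4697 -0.0782  0.161 ] 0.051096750241281526 [-0.15 -1.28 -0.37] [-0.32 -0.26  2.02  0.    1.38  1.62] 1.45
shift tool axes to mid z.15 [0.011  0.0001 0.0027] tool z yaw -111.16237527799517
0 [  28    8   41   42 1342] [282.6 198.3] [ 0.4829 -0.0539  0.066 ]
0 [ 114    9   41   42 1331] [369.1 199.3] [ 0.4601 -0.1107  0.066 ]
165 [ 40  19  22  31 290] [287.6 203. ] [ 0.4784 -0.0559  0.066 ]
165 [126  20  26  30 343] [377.2 202.9] [ 0.4556 -0.1152  0.066 ]
-0.032 0.066 [369.8 203.6]
-0.032 0.161 [397.2 265.6]
0 0.066 [324.7 203.2]
0 0.161 [326.5 265. ]
0.032 0.066 [279.7 202.8]
0.032 0.161 [255.8 264.5]
```

View pics/wrist2z.png

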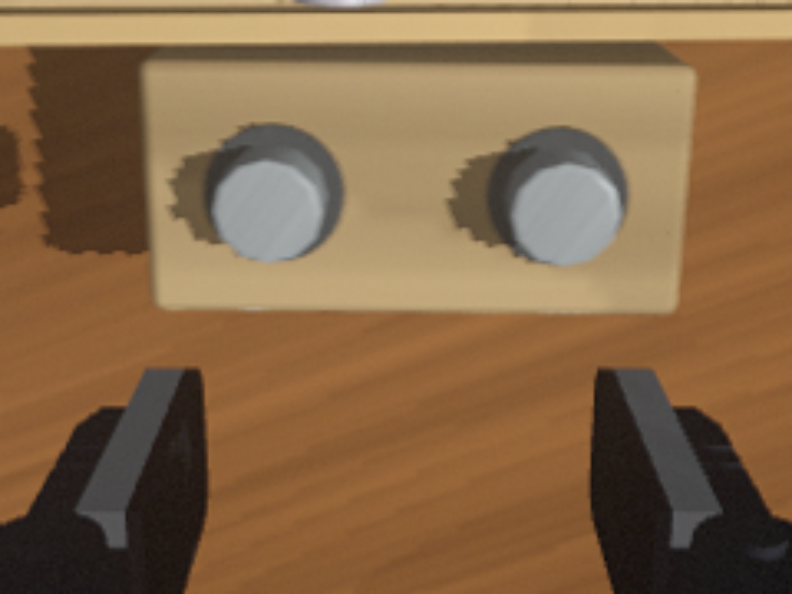

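The caps' top faces are at about (281,203.6) and (371.5,204.8) px.

```bash
python3 look.py 3; python3 - <<'E'
from h import *
d=np.load("pics/wrist2.npz")
a=plane(d,(281.2,203.6),.066);b=plane(d,(371.5,204.8),.066); print(a,b,(a+b)/2,np.linalg.norm(a-b),np.degrees(np.arctan2(*(a-b)[1::-1])))
E
```

```text
[[-0.001, 0.932, -0.363], [0.002, -0.363, -0.932], [-1.0, -0.001, -0.001]] [ 0.4688 -0.0804  0.1608] 0.05116897142477151 [-0.02 -0.82  0.71] [-0.33 -0.26  2.02  0.    1.38  1.61] 1.5
shift tool axes to mid z.15 [0.0108 0.0002 0.0003] tool z yaw -111.28099481309496
[ 0.47963783 -0.05142054  0.066     ] [ 0.45568046 -0.11098476  0.066     ] [ 0.46765914 -0.08120265  0.066     ] 0.06420164879591776 68.08948288206862
```

```bash
python3 -m jog '[[[0.025,0,0,0,-0.25],[0.05,0,0.001,0.005,-0.25],[0.073,0,0.001,0.005,-0.25],[0.073,0,0.001,0.005,-0.25],[0.073,0,0.001,0.005,-0.25]]]'; python3 look.py 4 wrist side scene; python3 - <<'E'
import cv2
a=cv2.imread("pics/wrist4.png")[140:340,200:440];b=cv2.imread("pics/side4.png")[120:220,310:430]
cv2.imwrite("pics/w4.png",cv2.resize(a,None,fx=3,fy=3)); cv2.imwrite("pics/s4.png",cv2.resize(b,None,fx=6,fy=6))
E
```

```text
t: 2.0
tool_pos: [0.4678, -0.082, 0.0878]
tool_rot: [1.482, 1.009, -1.483]
contact_force: [0.6, -0.5, 0.6]
opening: 0.0534
[[-0.002, 0.929, -0.369], [0.002, -0.369, -0.929], [-1.0, -0.002, -0.001]] [ 0.4678 -0.082   0.0878] 0.05339438696302584 [ 0.58 -0.48  0.59] [-0.33 -0.18  2.08  0.    1.24  1.62] 2.0
shift tool axes to mid z.15 [-0.0622  0.0003 -0.0017] tool z yaw -111.6549040640137
```

View pics/w4.png

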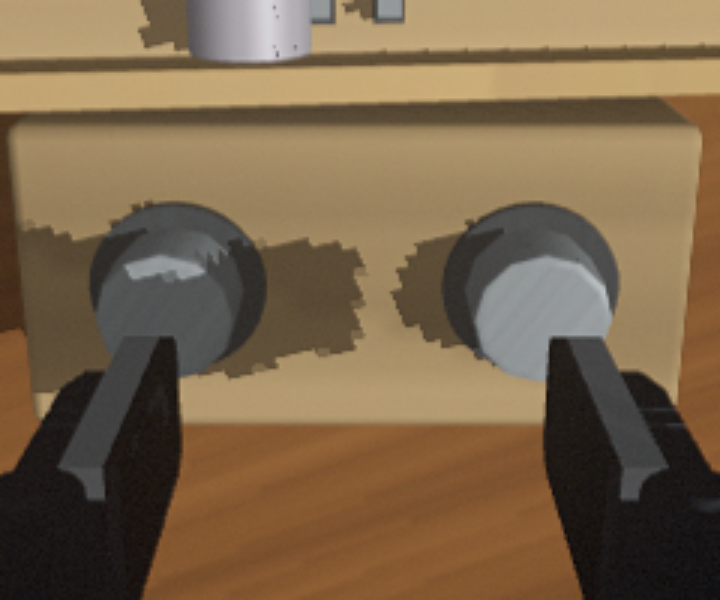

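View pics/s4.png

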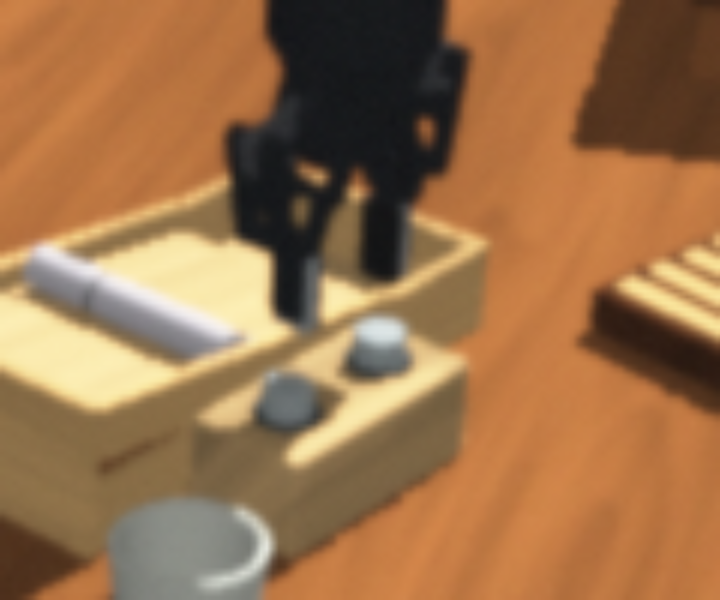

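Both fingertips are centred over the caps in the wrist view, with caps at about (165,315) and (543,318) in the crop. I'll close the gap gently and watch the force.

```bash
python3 -m jog '[[[0.006,0,-0.0015,0,-0.25],[0.012,0,-0.0015,0,-0.25],[0.018,0,-0.0015,0,-0.25],[0.0185,0,-0.0015,0,-0.25],[0.0185,0,-0.0015,0,-0.25]]]'; python3 look.py 5 wrist; python3 - <<'E'
import cv2
a=cv2.imread("pics/wrist5.png")[140:340,200:440]
cv2.imwrite("pics/w5.png",cv2.resize(a,None,fx=3,fy=3))
E
```

```text
t: 2.65
tool_pos: [0.4696, -0.0804, 0.0706]
tool_rot: [1.483, 1.007, -1.48]
contact_force: [0.5, 0.1, 0.1]
opening: 0.0536
[[0.001, 0.93, -0.368], [0.001, -0.368, -0.93], [-1.0, 0.0, -0.001]] [ 0.4696 -0.0804  0.0706] 0.05359065887985091 [0.47 0.12 0.12] [-0.33 -0.15  2.09  0.    1.2   1.62] 2.65
shift tool axes to mid z.15 [-0.0794 -0.0006  0.0004] tool z yaw -111.6009936871048
```

View pics/w5.png

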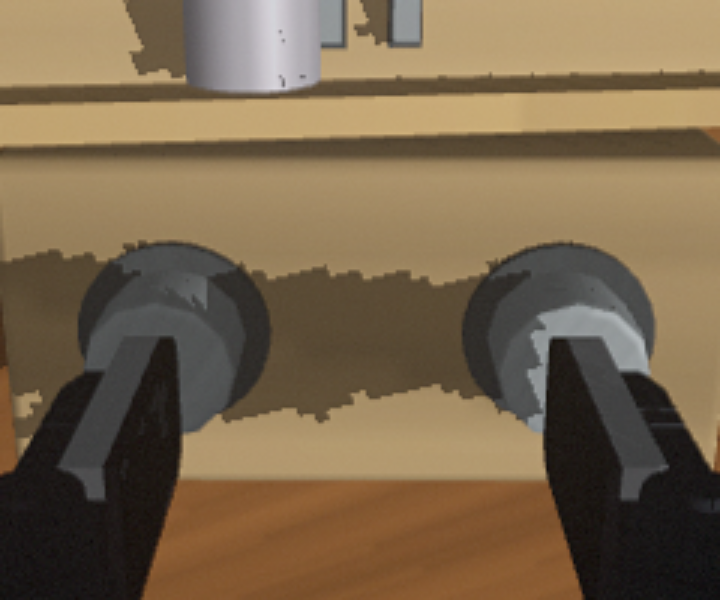

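No contact yet, and the alignment still holds. I'll carry on down.

```bash
python3 -m jog '[[[0.003,0,0,0,-0.25],[0.006,0,0,0,-0.25],[0.007,0,0,0,-0.25]]]'; python3 look.py 6;  python3 -m jog '[[[0.002,0,0,0,-0.25],[0.003,0,0,0,-0.25],[0.003,0,0,0,-0.25]]]'; python3 look.py 7
```

```text
t: 3.0
tool_pos: [0.4696, -0.0804, 0.0634]
tool_rot: [1.483, 1.007, -1.48]
contact_force: [-0.3, -0.1, 0.4]
opening: 0.0532
[[0.001, 0.93, -0.368], [0.001, -0.368, -0.93], [-1.0, 0.0, -0.001]] [ 0.4696 -0.0804  0.0634] 0.053205657576682996 [-0.3  -0.13  0.43] [-0.33 -0.14  2.09  0.    1.19  1.62] 3.0
shift tool axes to mid z.15 [-0.0866 -0.0006  0.0004] tool z yaw -111.6046492090867
t: 3.3
tool_pos: [0.4698, -0.0805, 0.0607]
tool_rot: [1.483, 1.007, -1.48]
contact_force: [-0.2, 0.4, 2.2]
opening: 0.0532
[[0.001, 0.93, -0.368], [0.001, -0.368, -0.93], [-1.0, 0.001, -0.001]] [ 0.4698 -0.0805  0.0607] 0.05317482822729537 [-0.2   0.36  2.16] [-0.33 -0.13  2.1   0.    1.18  1.62] 3.3
shift tool axes to mid z.15 [-0.0894 -0.0008  0.0004] tool z yaw -111.60071911918898
```

Contact is at TCP z ≈ 0.061, and 2.2 N matches two buttons at their starting force. Now the full press.

```bash
python3 -m jog '[[[0.003,0,0,0,-0.25],[0.006,0,0,0,-0.25],[0.009,0,0,0,-0.25],[0.0095,0,0,0,-0.25],[0.0095,0,0,0,-0.25]]]'; python3 look.py 8 wrist scene; python3 - <<'E'
import cv2
a=cv2.imread("pics/wrist8.png")
cv2.imwrite("pics/w8.png",a)
cv2.imwrite("pics/sc8.png",cv2.resize(cv2.imread("pics/scene8.png")[120:260,150:350],None,fx=4,fy=4))
E
```

```text
t: 3.8
tool_pos: [0.4701, -0.0806, 0.0523]
tool_rot: [1.482, 1.007, -1.48]
contact_force: [-5.2, 1.6, 10.7]
opening: 0.0529
[[0.001, 0.93, -0.368], [0.001, -0.368, -0.93], [-1.0, 0.0, -0.001]] [ 0.4701 -0.0806  0.0523] 0.05293838234243652 [-5.16  1.6  10.71] [-0.33 -0.12  2.1   0.    1.16  1.62] 3.8
shift tool axes to mid z.15 [-0.0977 -0.0011  0.0005] tool z yaw -111.59758509545925
```

View pics/w8.png

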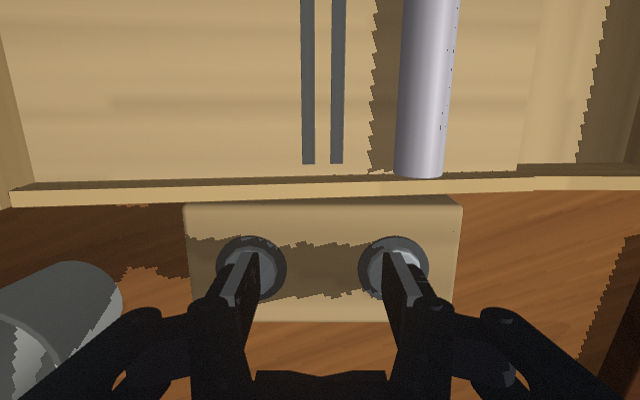

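View pics/sc8.png

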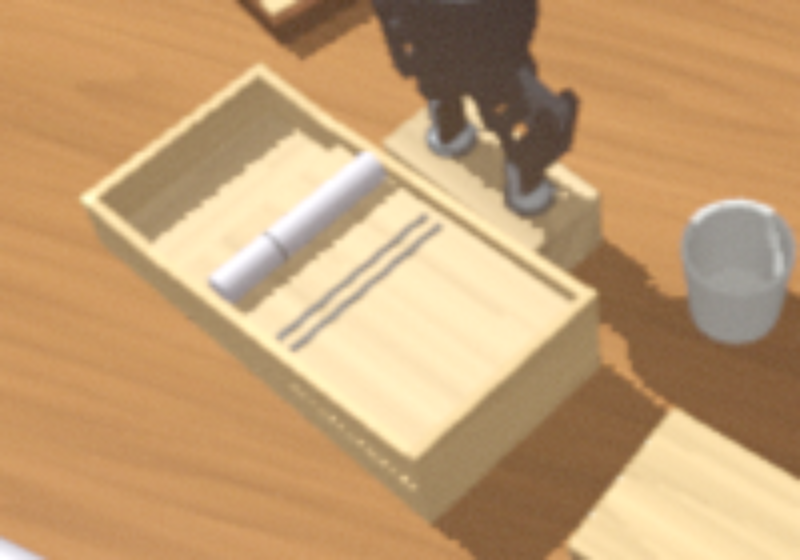

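Both bars are down and flush, and the tube is rolling past them, at wrist (425,90). I'll hold for over 2 s.

```bash
python3 -m jog '[[[0,0,0,0,-0.25],[0,0,0,0,-0.25],[0,0,0,0,-0.25],[0,0,0,0,-0.25],[0,0,0,0,-0.25],[0,0,0,0,-0.25],[0,0,0,0,-0.25],[0,0,0,0,-0.25],[0,0,0,0,-0.25],[0,0,0,0,-0.25]]]';python3 look.py 9 scene; python3 -m jog '[[[0,0,0,0,-0.25],[0,0,0,0,-0.25],[0,0,0,0,-0.25],[0,0,0,0,-0.25],[0,0,0,0,-0.25],[0,0,0,0,-0.25],[0,0,0,0,-0.25],[0,0,0,0,-0.25],[0,0,0,0,-0.25],[0,0,0,0,-0.25]]]'; python3 look.py 10 scene wrist; python3 - <<'E'
import cv2
a=[cv2.imread(f"pics/scene{i}.png")[120:260,150:350] for i in (9,10)]
cv2.imwrite("pics/sc10.png",cv2.resize(cv2.hconcat(a),None,fx=2,fy=2)); print(cv2.absdiff(*a)[20:110,15:80].max())
E
```

```text
t: 4.9
tool_pos: [0.47, -0.0806, 0.0527]
tool_rot: [1.482, 1.007, -1.481]
contact_force: [-2.9, 0.3, 6.8]
opening: 0.0533
[[0.0, 0.93, -0.368], [0.001, -0.368, -0.93], [-1.0, -0.0, -0.001]] [ 0.47   -0.0806  0.0527] 0.05333394663281229 [-2.88  0.35  6.81] [-0.33 -0.12  2.1   0.    1.16  1.62] 4.9
shift tool axes to mid z.15 [-0.0973 -0.0011  0.0005] tool z yaw -111.5992163615189
t: 5.95
tool_pos: [0.47, -0.0806, 0.053]
tool_rot: [1.482, 1.008, -1.481]
contact_force: [-2.3, 1.0, 6.9]
opening: 0.0535
[[-0.0, 0.93, -0.368], [0.001, -0.368, -0.93], [-1.0, -0.001, -0.001]] [ 0.47   -0.0806  0.053 ] 0.05350763958344943 [-2.34  1.04  6.88] [-0.33 -0.12  2.1   0.    1.17  1.62] 5.95
shift tool axes to mid z.15 [-0.097  -0.0011  0.0005] tool z yaw -111.59466197811814
12
```

View pics/sc10.png

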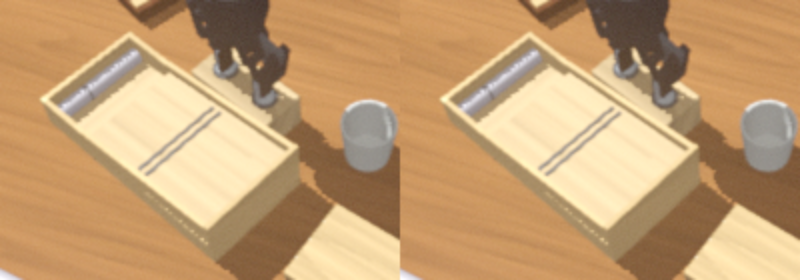

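View pics/wrist10.png

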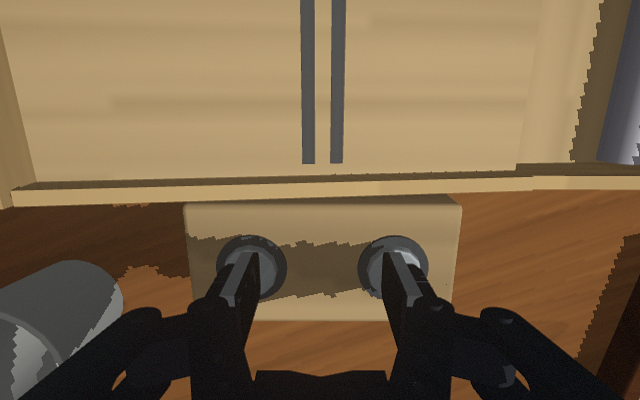

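The tube lies still at the end wall of the tray in both scene frames, 1 s apart, and the buttons are still down. Now I'll rise straight up.

```bash
python3 -m jog '[[[-0.004,0,0,0,-0.25],[-0.008,0,0,0,-0.25],[-0.014,0,0,0,-0.25],[-0.03,0,0,0,-0.25],[-0.06,0,0,0,-0.25],[-0.1,0,0,0,-0.25],[-0.13,0,0,0,-0.25],[-0.15,0,0,0,-0.25],[-0.15,0,0,0,-0.25],[-0.15,0,0,0,-0.25],[-0.15,0,0,0,-0.25],[-0.15,0,0,0,-0.25]]]'; python3 look.py 11 scene wrist; python3 - <<'E'
import cv2; from h import *
s=np.load("pics/scene11.npz"); f=np.load("pics/scene0.npz")
im=cv2.imread("pics/scene11.png"); cv2.imwrite("pics/sc11.png",cv2.resize(im[80:300,130:390],None,fx=3,fy=3)[:600])
x0,y0,x1,y1=170,135,260,220
h=cv2.cvtColor(im[y0:y1,x0:x1],cv2.COLOR_BGR2HSV); m=((h[...,1]<60)&(h[...,2]>70)).astype(np.uint8)
k,l,st,ce=cv2.connectedComponentsWithStats(m)
ex=np.array([np.cos(np.radians(-21.6)),np.sin(np.radians(-21.6))]);ey=np.array([-ex[1],ex[0]])
for i in range(1,k):
  if st[i,4]>30:
    c=ce[i]+[x0,y0]; p=plane(s,c,.024)[:2]-[.4684,-.081]; print(st[i],c.round(1),"feeder xy",(p@ex).round(3),(p@ey).round(3))
E
```

```text
t: 7.25
tool_pos: [0.469, -0.0804, 0.2009]
tool_rot: [1.481, 1.011, -1.484]
contact_force: [0.8, 0.1, 0.4]
opening: 0.0531
[[-0.004, 0.93, -0.368], [0.002, -0.368, -0.93], [-1.0, -0.004, -0.001]] [ 0.469  -0.0804  0.2009] 0.053119037679984 [0.75 0.05 0.43] [-0.33 -0.29  1.98  0.    1.46  1.62] 7.25
shift tool axes to mid z.15 [0.0509 0.0001 0.0004] tool z yaw -111.59709777023394
[  9   9  42  34 416] [199.7 160.8] feeder xy 0.103 -0.147
[86 12  4 12 33] [258.  152.2] feeder xy -0.01 -0.061
[ 48  37  42  36 396] [238.6 189.1] feeder xy 0.097 -0.016
```

View pics/sc11.png

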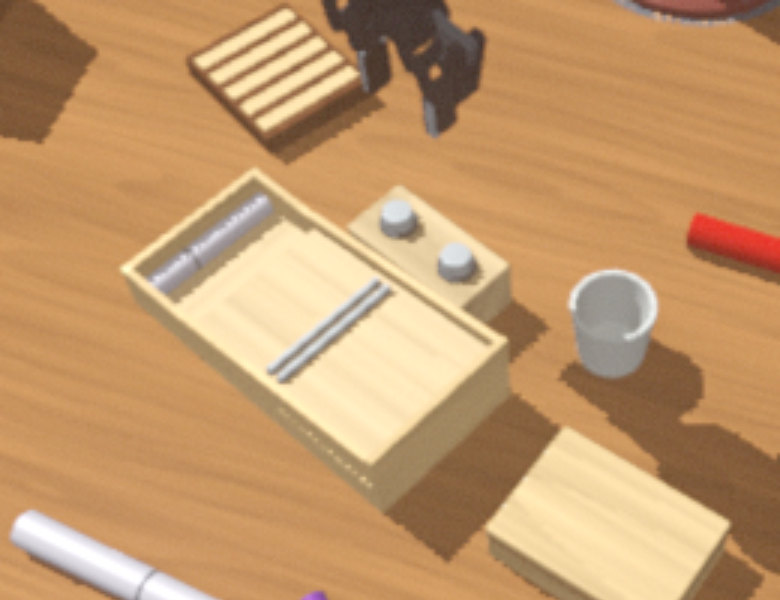

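View pics/wrist11.png

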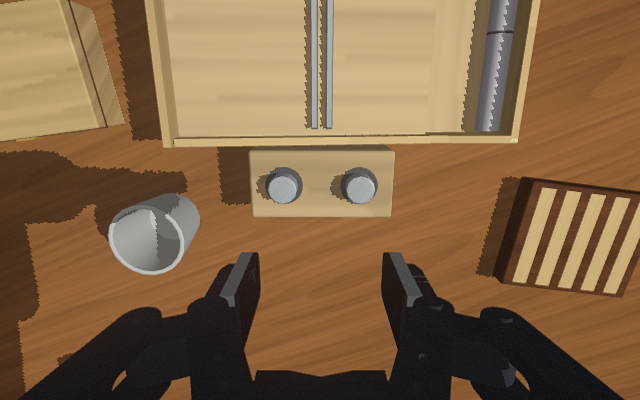

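The tube is in the tray at wrist (495,70), or feeder (0.103,-0.147) m, against the end wall. Both buttons and both bars are up again, and the gripper is about 13 cm clear of the buttons. Handing in.

```bash
python3 -c "
from station import ctrl
print(ctrl.finish_job())"
```

```text
the job is handed in; nothing more can be done
None
```

The job is done and handed in at about 7 s on the robot's clock. The hand-in itself gives no verdict.

- **Press:** I pressed both buttons together, one under each fingertip. Contact started at about 2.2 N, and the force was 7–11 N with both down. I kept them down for over 2 s.
- **Tube:** It rolled past the lowered bars into the tray. Two pictures 1 s apart showed it lying still before I let the buttons up.
- **Last check:** The tube was in the tray against the end wall, at feeder x 103 mm, y −147 mm. Both buttons and both bars were back up. The gripper was about 13 cm above the buttons, with no contact force beyond sensor noise. The glue pot, mould and cedar box looked untouched in the pictures; I did not measure their positions.
- **Disagreements:** Measurements of the midpoint between the buttons from the three cameras agreed to about 1.5 mm. While the buttons were down there was an unexplained sideways force of 2–5 N. I put this down to fingertip friction, and nothing visibly moved. No checks failed.

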